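# Make up a marinade kit and a boiled-egg kit on two divided trays

## Robot

A 6-joint arm with a two-finger parallel gripper is mounted at the origin on a cart in front of the work surface, level with it; the furniture and walls round the work are solid. World frame = base frame: x ahead of the robot, y to its left, z up, the work surface at z = 0. Lengths are in mm, angles in rad, forces in N, time in s.
With the tool pointing down it reaches from about 350 to 775 mm from the base axis. Payload 7.3 kg.
Tool frame: the origin (TCP) lies on the centre line of the jaws, within the pads' length; the fingertips stand 11 mm ahead of it and the grasp point (between the pads) lies 8 mm behind it; z points along the fingers, y is the line along which they close (so a half turn about z gives the same grasp; the last joint's range is limited). The gripper opens to 92 mm and grips with 3 to 60 N. Pads are 19 mm wide; open, the fingers measure 130 mm over their backs; the gripper's body (75 mm by 190 mm) begins 47 mm behind the grasp point.
Start: joints at [-1.346, 0.342, 1.524, -0, 1.275, -0.146], TCP at [190.263, -489.33, 237.741] pointing down, gripper open.
Joint ranges: [-2.53, 2.53], [-0.77, 2.02], [0.04, 2.7], [-1, 4.14], [0.28, 2.66], [-3.11, 3.11]. Speed limits (rad/s): [2.57, 2.57, 3.14, 3.14, 3.14, 3.14].

## Interface

Orientations are given as [roll, pitch, yaw] about the fixed x, y, z axes, in that order (R = Rz(yaw) Ry(pitch) Rx(roll)).
In Python, from plant import bot gives the robot as it stands.
- The arm moves only by the tool step_arm, never from a script. Its argument "deltas" is a list of rows, each a list of 5 numbers: the opening, from 0 (shut) to 1 (fully open), then the shift along the tool's x, y, z each as a share of 0.5 m, from -1 to 1, then the turn about the tool's z as a share of pi/2 rad, from -1 to 1. In form: [[claw, x, y, z, turn], ...]. A call has 1 to 8 rows; each row shifts and turns the commanded pose from where the row before left it, along the tool's axes as they then stand; what a row does not reach is not made up. A row lasts 1/10 s, in which the tool goes at most 50 mm and 8.59 degrees, less where a joint would pass 70% of its speed; a pose out of reach is approached as far as the arm can. A call with a number of a shift or a turn outside -1 to 1 is refused whole. A call with a gripper value outside its range is refused whole. The fingers move at their own pace and stop on an object; the grip force is fixed at half the most. Time passes only in rows, so rows that do not move let the fingers close. It gives the time, the measured TCP pose, the force, the opening and the grip force at its end, in the units of the state.
- bot.get_obs(): the state, without advancing time (a new reading comes with each control period).
- bot.capture(name): name is "scene" or "top" or "wrist"; returns (picture, depth): 480x640x3 uint8, red, green, blue; 480x640 float32, mm along the optical axis (not along the pixel's ray), 0 where there is no reading.
- bot.camera_params(name): a dict with "fov_y" (degrees; the focal length in pixels is half the picture's height over the tangent of half this angle, whatever the lens; pixels are square), "cx", "cy" (the principal point, pixels), "rvec" (rotation vector, rad) and "tvec" (3), from world to camera coordinates, as OpenCV has them. Camera axes: x right, y down, z forward; pixel columns grow to the right and rows downward; lengths in mm; the calibration is good to about 2 mm. A picture is of the moment at which its call begins: read the wrist's pose just before it. camera_params takes no time and is no camera call; for the wrist camera it gives the pose at the moment of the call.
- bot.close_job(): hands the job in; it is judged then, once.
The state is a dict: "time": time; "joint_positions": joint angles; "dq": joint speeds; "tau": joint torques, N m; "tool_pos": TCP position; "tcp_rot": TCP orientation; "contact_force": force on the tool from outside, world axes, zero at the start; "moment": the same for the moment, N m; "grip_width": finger opening in mm; "finger_force": force on a finger pad.
Only numpy, scipy, OpenCV 4.12 (cv2) and the standard library are available. Lean on these libraries where they do the work, as an engineer would, in place of code of your own. Each camera call takes 0.05 s, during which the arm holds its last target. There are 200 camera calls.

## Task

Make up two kits on the shallow wooden trays, one thing to a bay and in the middle of it. The marinade kit goes on the tray with metal end handles: the lemon in its wide bay and the short spice jar in its narrow bay; the boiled-egg kit goes on the plain tray without handles: the egg timer in the wider bay and the tall spice jar in the narrower one. Stand the jars and the timer upright, set each thing down rather than dropping it, and leave the orange and the cup where they are.

Things in the scene. Friction and masses are not known exactly. Their poses are not given: they have to be found in the camera images.
- handled_tray: shallow wooden tray, two bays in a row, 100 x 188 mm, plus a wire handle at each y end (14 mm out, 19 mm high). Floor 4 mm thick; walls and divider 6 mm thick, 10 mm high over the worktop; bays 88 mm long inside along x. Fixed. Origin: centre of its underside; y runs along the row of bays, z up. Bay centres at x = 0: narrow bay (66 mm wide) y = -55 mm, wide bay (104 mm wide) y = +36 mm.
- plain_tray: shallow wooden tray, two bays in a row, no handles, 100 x 166 mm. Floor 4 mm thick; walls and divider 6 mm thick, 10 mm high over the worktop; bays 88 mm long inside along x. Fixed. Origin: centre of its underside; y runs along the row of bays, z up. Bay centres at x = 0: narrower bay (66 mm wide) y = -44 mm, wider bay (82 mm wide) y = +36 mm.
- lemon_mid (a point): centre of the loose lemon, 83 mm long along its x axis, 58 mm thick across; centre 29 mm over what it lies on. In its bay there is room for its length along the row of bays (the tray's y).
- short_jar_mid (a point): centre of the short spice jar: upright glass jar with screw lid, 43 mm in diameter, 79 mm high; centre 39.5 mm over its foot, z axis up.
- tall_jar_mid (a point): centre of the tall spice jar: slender upright glass jar with screw lid, 41 mm in diameter, 135 mm high; centre 67.5 mm over its foot, z axis up. Gripped from above about 100 mm over its foot, it stays clear of a gripper's palm.
- timer_mid (a point): centre of the egg timer: upright drum with a ribbed dial on top, 61 mm in diameter, 51 mm high; centre 25.5 mm over its foot, z axis up. The dial does not turn.
- orange_mid (a point): centre of the loose orange, 67 mm across, 59 mm high; belongs to no kit and is to be left alone. It stands below the front of a wall cabinet, which reaches to the right from y = 50 mm: front face at x = 590 mm, underside 480 mm over the worktop; stay low and this side of it.
- cup_mid (a point): centre of the loose small cup with a handle, 60 x 84 mm, 49 mm high; belongs to no kit and is to be left alone.

How it is judged:
By the outcome, as a careful person would: the job done as asked, in the order asked, and still so for the second after the job is handed in, with the robot touching nothing.
It also fails if it takes over 99 s, if anything falls off the work surface, if the arm or the gripper's body presses on something with over 40 N, if the wrist force passes 120 N, or if a joint passes its speed limit or range.

## Working session

There is one attempt and no reset: what is moved stays moved. The work goes in short steps, Python scripts to look and compute and a tool call to move; the robot and the scene stay as the last step left them, time stands still between calls to the robot, and variables do not carry over. Pictures are saved under pics/ and viewed, at most 14 in all, crops included, and the job is handed in when it is done.

Besides the shell and the picture viewer there is one more tool, called after ">>>" as name(argument=value, ...), one argument or row to a line, values as JSON. step_arm: Moves the arm, as the interface text tells. Shift numbers are shares of 0.5 m and turn numbers shares of pi/2 rad, none past 1 either way. Its arguments: {"type":"object","properties":{"deltas":{"type":"array","items":{"type":"array","items":{"type":"number","minimum":-1,"maximum":1}}}},"required":["deltas"]}

```bash
ls; mkdir -p pics
python3 - <<'E'
from plant import bot
import cv2,numpy as np
o=bot.get_obs()
print({k:np.round(v,3).tolist() for k,v in o.items()})
for n in("scene","top"):
    p,d=bot.capture(n); cv2.imwrite(f"pics/{n}0.png",p[...,::-1]); np.save(f"pics/{n}0_d.npy",d)
    print(n,bot.camera_params(n),d.min(),d.max())
E
```

```text
pics
{'time': 0.0, 'joint_positions': [-1.346, 0.343, 1.525, 0.0, 1.275, -0.146], 'dq': [0.001, 0.001, 0.0, -0.001, -0.0, -0.0], 'tau': [-0.003, -43.125, -24.423, 0.071, 0.056, -0.0], 'tool_pos': [190.175, -488.935, 237.055], 'tcp_rot': [-3.14, -0.0, 0.371], 'contact_force': [-0.516, -0.069, 1.21], 'moment': [-0.004, 0.044, -0.013], 'finger_force': 0.0, 'grip_width': 92.024}
scene {'fov_y': 42.2551239124351, 'cx': 320.3480714989062, 'cy': 229.4832318833192, 'rvec': array([ 0.49391202,  2.93033303, -0.70831409]), 'tvec': array([ 509.43344013, -148.31085072, 1388.20769976])} 0.0 2869.8193
top {'fov_y': 54.537376759576574, 'cx': 323.31682614469497, 'cy': 244.28387261107406, 'rvec': array([ 2.08340969, -2.14572381,  0.19505874]), 'tvec': array([ 46.09368662, 528.27017937, 911.099311  ])} 0.0 1855.6901
```

View pics/top0.png

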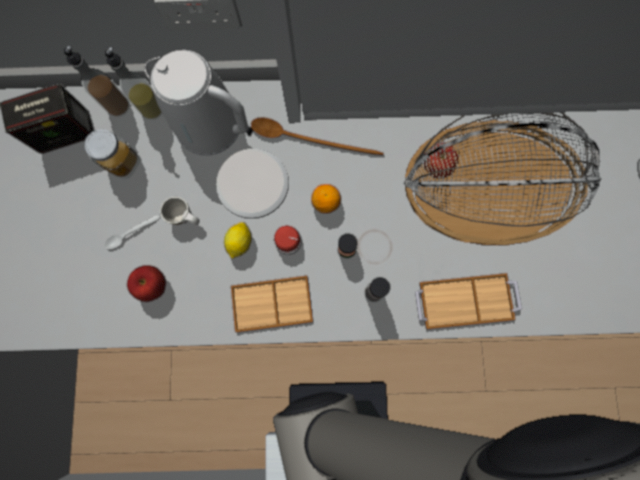

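View pics/scene0.png

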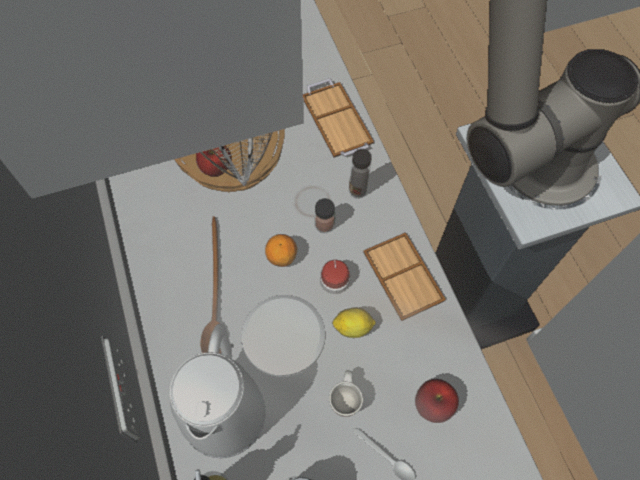

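The top view shows: lemon (237,240), timer (287,238), short jar lid (347,242), tall jar lid (378,288), orange (326,198), cup (177,211), plain tray (272,304), handled tray (468,301). In the scene view they are: lemon (353,322), timer (335,272), short jar lid (325,206), tall jar lid (361,158), plain tray (404,276), handled tray (338,120).

```bash
cat > h.py <<'E'
import cv2,numpy as np
from plant import bot
def cam(n,p=None):
    p=p or bot.camera_params(n); f=240/np.tan(np.radians(p["fov_y"]/2))
    K=np.array([[f,0,p["cx"]],[0,f,p["cy"]],[0,0,1]]); R=cv2.Rodrigues(np.array(p["rvec"]))[0]
    return K,R,np.array(p["tvec"]).reshape(3)
def ray(c,uv):
    K,R,t=c; d=R.T@np.linalg.solve(K,[uv[0],uv[1],1.]); return -R.T@t,d
def plane(c,uv,z):
    o,d=ray(c,uv); return o+d*(z-o[2])/d[2]
def tri(c1,u1,c2,u2):
    (o1,d1),(o2,d2)=ray(c1,u1),ray(c2,u2); d1=d1/np.linalg.norm(d1);d2=d2/np.linalg.norm(d2)
    s=np.linalg.lstsq(np.c_[d1,-d2],o2-o1,rcond=None)[0]; a,b=o1+s[0]*d1,o2+s[1]*d2
    return (a+b)/2,np.linalg.norm(a-b)
def proj(c,P):
    K,R,t=c; q=K@(R@np.asarray(P,float)+t); return q[:2]/q[2]
def blob(img,lo,hi,box,inv=False):
    x0,y0,x1,y1=box; hsv=cv2.cvtColor(img[y0:y1,x0:x1],cv2.COLOR_RGB2HSV)
    m=cv2.inRange(hsv,np.array(lo),np.array(hi))
    cs,_=cv2.findContours(m,cv2.RETR_EXTERNAL,cv2.CHAIN_APPROX_NONE)
    c=max(cs,key=cv2.contourArea)+np.array([x0,y0]); return c
def cen(c):
    m=cv2.moments(c); return np.array([m["m10"],m["m01"]])/m["m00"]
E
python3 - <<'E'
from h import *
img={n:cv2.imread(f"pics/{n}0.png")[...,::-1].copy() for n in("top","scene")}
C={n:cam(n) for n in img}
for n in C: print(n,"cam at",np.round(-C[n][1].T@C[n][2]))
D={"lemon":((20,120,80),(35,255,255),(215,215,262,265),(325,300,385,345)),
"timer":((0,120,60),(12,255,255),(268,220,305,256),(315,252,355,300)),
"short":((0,0,0),(180,255,75),(332,228,362,250),(312,195,340,216)),
"tall":((0,0,0),(180,255,75),(362,273,394,304),(348,146,376,170)),
"orange":((8,150,100),(20,255,255),(305,178,350,220),(260,230,300,270)),
"plain":((5,60,60),(25,255,255),(222,268,322,340),(355,225,455,325)),
"handled":((5,60,60),(25,255,255),(410,265,526,335),(295,75,380,165))}
for k,(lo,hi,bt,bs) in D.items():
    a=blob(img["top"],lo,hi,bt);b=blob(img["scene"],lo,hi,bs)
    P,e=tri(C["top"],cen(a),C["scene"],cen(b))
    print(k,np.round(cen(a),1),cv2.contourArea(a),np.round(cen(b),1),cv2.contourArea(b),np.round(P,1),"gap",round(e,1), [np.round(v,1) for v in cv2.minAreaRect(a)])
    if k in("plain","handled"):
        for n,c in(("top",a),("scene",b)):
            q=cv2.boxPoints(cv2.minAreaRect(c)); w=np.array([plane(C[n],u,10)[:2] for u in q]); 
            h=cv2.convexHull(c).reshape(-1,2); W=np.array([plane(C[n],u,10)[:2] for u in h],np.float32)
            print("  ",n,"rect",[np.round(v,2) for v in cv2.minAreaRect(W)])
    if k=="lemon":
        for n,c in(("top",a),("scene",b)):
            W=np.array([plane(C[n],u,29)[:2] for u in c.reshape(-1,2)],np.float32)
            print("  ",n,cv2.fitEllipse(W))
E
```

```text
top cam at [344.  23. 996.]
scene cam at [ 743.  554. 1162.]
lemon [236.8 239.2] 618.5 [352.9 322.7] 799.0 [549.7 214.5  30.4] gap 1.2 [array([237.1, 239.7]), array([29.1, 29.1]), np.float64(63.4)]
   top ((550.7086181640625, 214.3724365234375), (49.998313903808594, 73.83868408203125), 72.97693634033203)
   scene ((548.8622436523438, 214.1713409423828), (53.249698638916016, 73.32447052001953), 70.79161071777344)
timer [286.5 238. ] 441.5 [334.8 272.4] 416.5 [547.9 108.   36.7] gap 0.6 [array([287., 238.]), array([24., 24.]), np.float64(90.0)]
short [347.3 242.2] 220.0 [324.6 207.7] 245.0 [526.6 -17.3  74. ] gap 3.1 [array([347.5, 241.5]), array([15., 17.]), np.float64(90.0)]
tall [377.2 289.5] 373.5 [361.3 158.9] 259.0 [427.5 -69.8 124.5] gap 4.4 [array([376.8, 289.8]), array([17.7, 25.5]), np.float64(45.0)]
orange [325.  197.2] 535.5 [279.9 249.4] 637.5 [634.8  24.4  35.7] gap 1.1 [array([324.9, 197.2]), array([25.9, 26.4]), np.float64(26.6)]
plain [271.1 303.7] 3603.0 [403.8 275.8] 3674.0 [412.9 146.3   1.6] gap 2.6 [array([270.9, 303.6]), array([47.7, 79. ]), np.float64(82.4)]
   top rect [array([414.09, 144.43]), array([100.44, 164.89]), np.float64(5.86)]
   scene rect [array([413.97, 147.12]), array([101.07, 165.37]), np.float64(5.95)]
handled [466.7 300.9] 4131.5 [336.8 118.6] 2782.5 [ 406.8 -268.     2.6] gap 2.4 [array([467.1, 300.8]), array([48.2, 90.8]), np.float64(84.0)]
   top rect [array([ 407.8 , -266.64]), array([100.12, 187.93]), np.float64(4.19)]
   scene rect [array([ 407.99, -264.56]), array([100.98, 191.24]), np.float64(4.3)]
```

Run:
```python
import cv2
a=cv2.imread("pics/top0.png")[190:340,215:395];b=cv2.imread("pics/scene0.png")[130:350,290:450]
a=cv2.resize(a,None,fx=2.4,fy=2.4,interpolation=2);b=cv2.resize(b,(320,440),interpolation=2)
import numpy as np
a=cv2.copyMakeBorder(a,0,440-a.shape[0],0,0,0)
cv2.imwrite("pics/crop1.png",np.hstack([a,b]));print(a.shape)
```

```text
(440, 432, 3)
```

View pics/crop1.png

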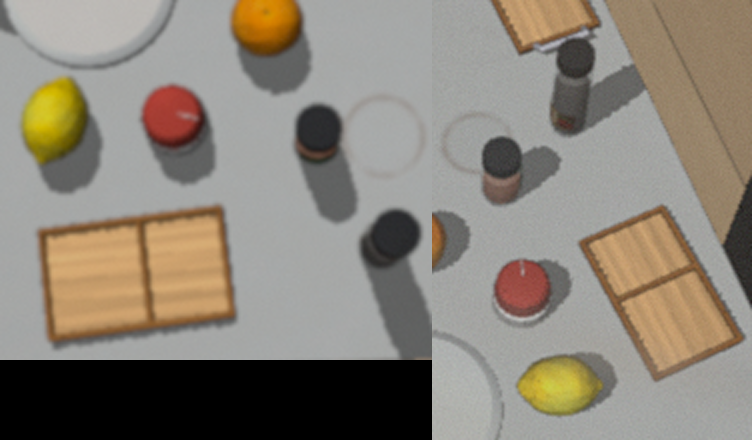

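The crop confirms that in both trays the narrower bay is at the −y end. It also shows the lemon axis at about −18° and nothing crowding the grasps. I'll go above the handled tray first.

>>> step_arm(
  deltas=[
    [1,0.077,-0.0475,0,0],
    [1,0.077,-0.0475,0,0],
    [1,0.077,-0.0475,0,0],
    [1,0.077,-0.0475,0,0],
    [1,0.077,-0.0475,0,0],
    [1,0.077,-0.0475,0,0],
    [1,0.077,-0.0475,0,0],
    [1,0.077,-0.0475,0,0],
  ],
)

```text
time: 0.9
tool_pos: [409.2, -198.9, 237.6]
tcp_rot: [-3.141, 0.0, 0.371]
contact_force: [0.0, -0.8, -0.3]
grip_width: 91.6
finger_force: 0.0
```

```bash
cat >> h.py <<'E'
def go(x,y,z,yawdeg=None):
    """total tool-frame shift (current axes) and turn from the measured pose, as shares"""
    o=bot.get_obs(); p=np.array(o["tool_pos"]); yw=o["tcp_rot"][2]; d=np.array([x,y,z])-p
    c,s=np.cos(yw),np.sin(yw); t=np.array([c*d[0]+s*d[1],s*d[0]-c*d[1],-d[2]])
    tu=0 if yawdeg is None else -((yawdeg-np.degrees(yw)+180)%360-180)/90
    print("pose",np.round(p,1),"yaw",round(np.degrees(yw),2),"shares",np.round(t/500,4),"mm",round(np.linalg.norm(t),1),"turn",round(tu,4),"t",round(o["time"],2))
def snap(name):
    P=bot.camera_params("wrist"); img,d=bot.capture("wrist"); cv2.imwrite(f"pics/{name}.png",img[...,::-1])
    import pickle; pickle.dump(P,open(f"pics/{name}.pkl","wb")); return img,cam("wrist",P)
E
python3 - <<'E'
from h import *
go(408,-230,250,-18); img,c=snap("w1"); print(-c[1].T@c[2],c[1][2],c[0][0,0])
for P in[(408,-266,10),(414,146,10),(427,-70,135),(527,-17,79)]: print(P,proj(c,P))
E
```

```text
pose [ 409.2 -198.9  237.6] yaw 21.24 shares [-0.0247  0.0571 -0.0248] mm 33.5 turn 0.436 t 0.9
[ 481.53139091 -170.77438286  384.83602449] [-0.26667733 -0.10399144 -0.95815916] 350.84289878680045
(408, -266, 10) [378.86520033 234.67223974]
(414, 146, 10) [-3.14371411 82.6046373 ]
(427, -70, 135) [158.9237309  159.20933676]
(527, -17, 79) [154.6975053    2.10020255]
```

View pics/w1.png

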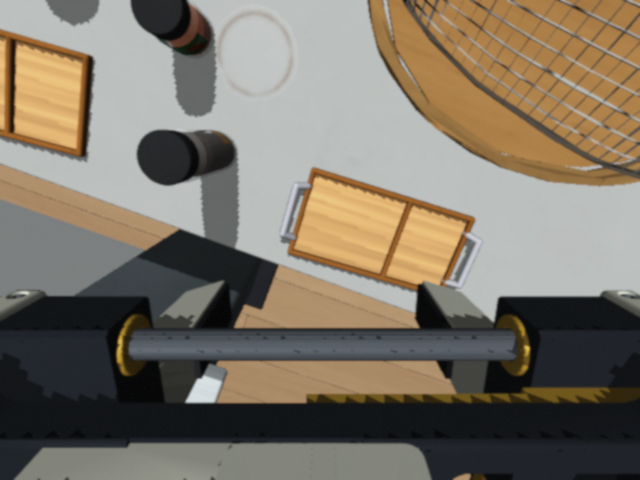

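The wrist view shows the handled tray with corners at about (313,169), (474,216), (447,290) and (290,252). The tall jar lid is at (168,157). The basket rim comes near the tray at about (500,170).

```bash
cat >> h.py <<'E'
def tray(img,c,box,z=10):
    k=blob(img,(5,60,60),(25,255,255),box); h=cv2.convexHull(k).reshape(-1,2)
    W=np.array([plane(c,u,z)[:2] for u in h],np.float32); return [np.round(v,2) for v in cv2.minAreaRect(W)]
E
python3 - <<'E'
from h import *
import pickle
img=cv2.imread("pics/w1.png")[...,::-1].copy(); c=cam("w",pickle.load(open("pics/w1.pkl","rb")))
m=img.copy()
# keep above the floor/handles: limited box
k=blob(img,(5,60,60),(25,255,255),(285,160,480,255))
print(tray(img,c,(285,160,480,292)))
q=[(313,169),(474,216),(447,290),(290,252)]
print([np.round(plane(c,u,10)[:2],1) for u in q])
ct=cam("top")
for u,z in(((497,244),0),((497,244),60),((440,232),60),((407,182),60)): print("basket",u,z,np.round(plane(ct,u,z)))
for u in((500,170),(400,90)): print("basket w",np.round(plane(c,u,60)),np.round(plane(c,u,0)))
d=np.load("pics/top0_d.npy")
# basket height from depth
K,R,t=ct; v,uu=np.mgrid[110:250,400:605]; Z=d[v,uu]; X=np.stack([(uu-K[0,2])*Z/K[0,0],(v-K[1,2])*Z/K[0,0],Z],-1).reshape(-1,3)[Z.ravel()>0]
W=(X-t)@R; 
for lo in range(0,260,30):
    s=W[(W[:,2]>lo)&(W[:,2]<=lo+30)]; 
    if len(s)>5: print(lo,len(s),"xmin",s[:,0].min().round(),"ymax",s[:,1].max().round())
E
```

```text
[array([ 407.31, -267.25]), array([100.31, 188.15]), np.float64(4.19)]
[array([ 448.4, -172.7]), array([ 464.9, -354.2]), array([ 375.6, -366.8]), array([ 353.4, -181. ])]
basket (497, 244) 0 [ 529. -346.    0.]
basket (497, 244) 60 [ 517. -324.   60.]
basket (440, 232) 60 [ 546. -210.   60.]
basket (407, 182) 60 [ 656. -149.   60.]
basket w [ 514. -331.   60.] [ 520. -361.    0.]
basket w [ 542. -218.   60.] [ 553. -227.    0.]
0 13971 xmin 511.0 ymax -136.0
30 1876 xmin 520.0 ymax -145.0
60 733 xmin 600.0 ymax -149.0
90 531 xmin 568.0 ymax -157.0
120 1162 xmin 534.0 ymax -170.0
150 1815 xmin 532.0 ymax -190.0
180 2809 xmin 563.0 ymax -225.0
210 803 xmin 617.0 ymax -284.0
```

>>> step_arm(
  deltas=[
    [1,0.0487,-0.0845,0,0],
    [1,0.0487,-0.0845,0,0],
    [1,0.0487,-0.0845,0,0],
    [1,0.0487,-0.0845,0,0],
    [1,0.0487,-0.0845,0,0],
    [1,0.0487,-0.0845,0,0],
    [1,0.0487,-0.0845,0,0],
    [1,0.0487,-0.0845,0,0],
  ],
)

```text
time: 1.75
tool_pos: [467.4, 186.8, 237.5]
tcp_rot: [3.141, 0.0, 0.371]
contact_force: [1.9, -0.3, -0.1]
grip_width: 91.8
finger_force: 0.0
```

>>> step_arm(
  deltas=[
    [1,0,0,0,0.088],
    [1,0,0,0,0.088],
    [1,0,0,0,0.088],
    [1,0,0,0,0.088],
    [1,0,0,0,0.088],
  ],
)

```text
time: 2.25
tool_pos: [467.4, 184.8, 237.3]
tcp_rot: [3.141, 0.001, -0.326]
contact_force: [0.1, 0.0, 0.5]
grip_width: 92.0
finger_force: 0.0
```

Run:
```python
from h import *
go(549.7,214.3,120,-18); img,c=snap("w2"); print(-c[1].T@c[2])
for P in[(549.7,214.4,29),(414,146,10),(548,108,51)]: print(P,np.round(proj(c,P)))
```

```text
pose [467.4 184.8 237.3] yaw -18.67 shares [ 0.1371 -0.1087  0.2345] mm 146.3 turn -0.0075 t 2.25
[541.0528763  160.07663182 384.46934558]
(549.7, 214.4, 29) [267. 147.]
(414, 146, 10) [371. 246.]
(548, 108, 51) [375. 110.]
```

View pics/w2.png

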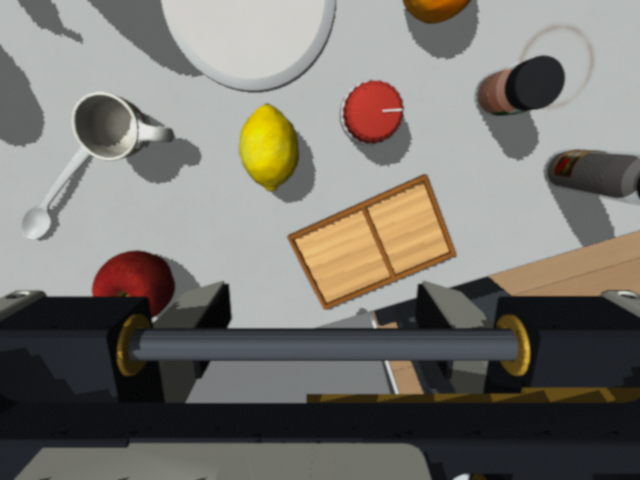

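The lemon is at (268,147), the timer at (373,111), and the whole plain tray spans (290,237), (427,177), (454,255) and (325,307). The short jar lid is at (535,83).

Run:
```python
from h import *
import pickle
img=cv2.imread("pics/w2.png")[...,::-1].copy(); c=cam("w",pickle.load(open("pics/w2.pkl","rb"))); ct=cam("top")
top=cv2.imread("pics/top0.png")[...,::-1].copy()
print("plain",tray(img,c,(284,170,460,312)))
a=blob(img,(20,120,80),(35,255,255),(230,95,310,200)); b=blob(top,(20,120,80),(35,255,255),(215,215,262,265))
print("lemon",cen(a),tri(c,cen(a),ct,cen(b)),cv2.fitEllipse(np.array([plane(c,u,29)[:2] for u in a.reshape(-1,2)],np.float32)))
a=blob(img,(0,120,60),(12,255,255),(335,75,410,150)); b=blob(top,(0,120,60),(12,255,255),(268,220,305,256))
print("timer",cen(a),tri(c,cen(a),ct,cen(b)))
for z in(40,51): print(z,cv2.fitEllipse(np.array([plane(c,u,z)[:2] for u in cv2.convexHull(a).reshape(-1,2)],np.float32)))
s=blob(img,(0,0,0),(180,255,75),(500,50,570,115)); b=blob(top,(0,0,0),(180,255,75),(332,228,362,250))
print("short",cen(s),tri(c,cen(s),ct,cen(b)))
```

```text
plain [array([413.95, 145.03]), array([100.67, 164.81]), np.float64(5.98)]
lemon [267.3125425  146.40993879] (array([550.39830671, 214.09328728,  29.455378  ]), np.float64(0.36576199949292976)) ((549.2174682617188, 214.4385528564453), (53.1537971496582, 76.73773193359375), 70.43502044677734)
timer [372.31539865 111.38216601] (array([548.54546411, 108.25062337,  34.03366609]), np.float64(0.5346591346010524))
40 ((547.4332275390625, 108.97085571289062), (53.19151306152344, 54.221649169921875), 10.42441177368164)
51 ((547.2294921875, 110.60282135009766), (51.49293899536133, 52.49018859863281), 10.424448013305664)
short [533.61311229  84.00088689] (array([526.7710968 , -17.71602816,  72.37258291]), np.float64(2.9927088797390367))
```

>>> step_arm(
  deltas=[
    [1,0.0343,-0.0272,0.05,0],
    [1,0.0343,-0.0272,0.05,0],
    [1,0.0343,-0.0272,0.05,0],
    [1,0.0343,-0.0272,0.05,0],
    [1,0,0,0.06,0],
    [1,0,0,0.06,0],
    [1,0,0,0.06,0],
    [1,0,0,0,0],
  ],
)

```text
time: 3.1
tool_pos: [546.8, 214.0, 43.4]
tcp_rot: [3.137, 0.008, -0.318]
contact_force: [-0.8, 1.1, -0.5]
grip_width: 91.6
finger_force: 0.0
```

Run:
```python
from h import *
go(550,214.3,23,-19)
```

```text
pose [546.8 214.   43.4] yaw -18.23 shares [ 0.0058 -0.0026  0.0408] mm 20.7 turn 0.0086 t 3.1
```

>>> step_arm(
  deltas=[
    [1,0.002,-0.001,0.02,0],
    [1,0.002,-0.001,0.02,0],
    [1,0,0,0,0],
  ],
)

```text
time: 3.4
tool_pos: [552.0, 215.2, 27.4]
tcp_rot: [3.141, 0.0, -0.32]
contact_force: [-0.5, -0.3, 0.4]
grip_width: 92.1
finger_force: 0.0
```

Run:
```python
from h import *
go(550,214.3,23,-19)
```

```text
pose [552.  215.2  27.4] yaw -18.33 shares [-0.0033  0.003   0.0087] mm 4.9 turn 0.0074 t 3.4
```

>>> step_arm(
  deltas=[
    [1,-0.003,0.002,0.008,0],
    [0,0,0,0,0],
    [0,0,0,0,0],
    [0,0,0,0,0],
    [0,0,0,0,0],
    [0,0,0,0,0],
  ],
)

```text
time: 4.0
tool_pos: [550.3, 214.8, 23.8]
tcp_rot: [3.141, -0.0, -0.32]
contact_force: [-0.4, -0.1, 1.0]
grip_width: 56.4
finger_force: 8.1
```

>>> step_arm(
  deltas=[
    [0,0,0,0,0],
    [0,0,0,0,0],
    [0,0,0,-0.03,0],
    [0,0,0,-0.07,0],
    [0,0,0,-0.09,0],
    [0,0,0,-0.09,0],
    [0,0,0,-0.06,0],
    [0,0,0,0,0],
  ],
)

```text
time: 4.8
tool_pos: [552.6, 215.5, 198.7]
tcp_rot: [-3.136, -0.008, -0.32]
contact_force: [0.8, 0.7, -1.4]
grip_width: 55.5
finger_force: 29.1
```

Run:
```python
from h import *
go(404.9,-230.9,190,-85.8)
```

```text
pose [552.6 215.5 198.7] yaw -18.35 shares [8.000e-04 9.404e-01 1.750e-02] mm 470.3 turn 0.7494 t 4.8
```

>>> step_arm(
  deltas=[
    [0,0,0.03,0,0],
    [0,0,0.06,0,0],
    [0,0,0.08,0,0],
    [0,0,0.085,0,0],
    [0,0,0.085,0,0],
    [0,0,0.085,0,0],
    [0,0,0.085,0,0],
    [0,0,0.085,0,0],
  ],
)

```text
time: 5.6
tool_pos: [454.0, -69.1, 191.8]
tcp_rot: [3.141, 0.004, -0.32]
contact_force: [0.7, 0.2, -1.8]
grip_width: 55.7
finger_force: 29.1
```

>>> step_arm(
  deltas=[
    [0,0,0.085,0,0],
    [0,0,0.085,0,0],
    [0,0,0.08,0,0],
    [0,0,0.06,0,0],
    [0,0,0.035,0,0],
    [0,0,0,0,0.08],
    [0,0,0,0,0.09],
    [0,0,0,0,0.09],
  ],
)

```text
time: 6.4
tool_pos: [400.4, -231.0, 191.6]
tcp_rot: [3.141, 0.004, -0.736]
contact_force: [0.3, -0.4, -0.3]
grip_width: 55.3
finger_force: 29.1
```

>>> step_arm(
  deltas=[
    [0,0,0,0.04,0.09],
    [0,0,0,0.04,0.09],
    [0,0,0,0.04,0.09],
    [0,0,0,0.04,0.09],
    [0,0,0,0.02,0.09],
    [0,0,0,0,0.04],
    [0,0,0,0,0],
  ],
)

```text
time: 7.1
tool_pos: [400.3, -230.4, 101.8]
tcp_rot: [3.138, 0.003, -1.499]
contact_force: [0.1, 0.2, -0.8]
grip_width: 55.6
finger_force: 29.1
```

Run:
```python
from h import *
go(404.9,-230.9,28,-85.8); img,c=snap("w3"); print(np.round([proj(c,P) for P in((404.9,-230.9,33),(404.9,-230.9,100))]))
```

```text
pose [ 400.3 -230.4  101.8] yaw -85.9 shares [ 0.0016 -0.009   0.1475] mm 73.9 turn -0.0011 t 7.1
[[316. 260.]
 [314. 308.]]
```

View pics/w3.png

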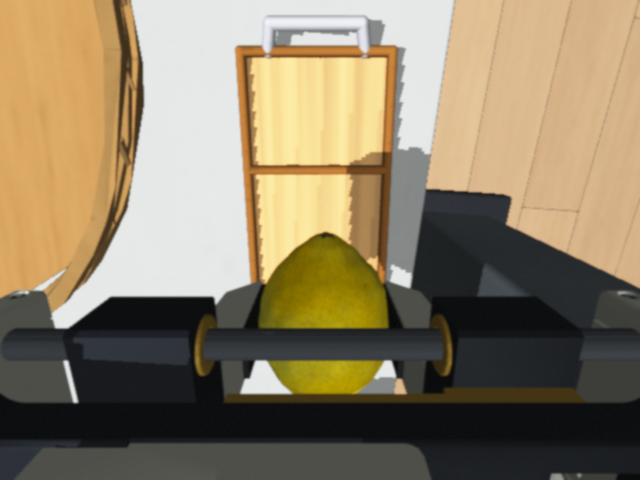

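The lemon is held lengthwise along the tray with its front tip at (324,235), and the bay below is empty. I'll lower it.

>>> step_arm(
  deltas=[
    [0,0.0008,-0.0045,0.02,0],
    [0,0.0008,-0.0045,0.04,0],
    [0,0,0,0.04,0],
    [0,0,0,0.02,0],
    [0,0,0,0.01,0],
    [0,0,0,0,0],
    [0,0,0,0,0],
  ],
)

```text
time: 7.85
tool_pos: [407.1, -232.0, 39.2]
tcp_rot: [-3.141, -0.001, -1.498]
contact_force: [0.3, 0.7, -0.8]
grip_width: 55.1
finger_force: 29.1
```

Run:
```python
from h import *
import pickle
c=cam("w",pickle.load(open("pics/w3.pkl","rb"))); print("tip",plane(c,(324,235),107))
img=cv2.imread("pics/w3.png")[...,::-1].copy(); print(tray(img,c,(230,40,400,230)))
go(404.9,-230.9,28,-85.8)
```

```text
tip [ 402.84756261 -268.7286706   107.        ]
[array([ 409.53, -303.35]), array([ 99.28, 115.54]), np.float64(4.12)]
pose [ 407.1 -232.    39.2] yaw -85.84 shares [-0.0025  0.0043  0.0223] mm 11.4 turn -0.0004 t 7.85
```

>>> step_arm(
  deltas=[
    [0,-0.0006,0.004,0.008,0],
    [0,0,0,0.008,0],
    [0,0,0,0.004,0],
    [0,0,0,0.002,0],
    [0,0,0,0,0],
  ],
)

```text
time: 8.35
tool_pos: [404.7, -231.5, 27.9]
tcp_rot: [3.141, 0.0, -1.498]
contact_force: [0.0, 1.6, 1.3]
grip_width: 55.6
finger_force: 29.0
```

>>> step_arm(
  deltas=[
    [0,0,0,0.001,0],
    [0.65,0,0,0,0],
    [0.7,0,0,0,0],
    [0.8,0,0,0,0],
    [0.9,0,0,0,0],
    [1,0,0,0,0],
    [1,0,0,-0.03,0],
    [1,0,0,-0.06,0],
  ],
)

```text
time: 9.15
tool_pos: [403.6, -230.6, 71.1]
tcp_rot: [3.138, 0.003, -1.499]
contact_force: [0.1, 0.2, 0.3]
grip_width: 91.7
finger_force: 0.0
```

>>> step_arm(
  deltas=[
    [1,0,0,-0.09,0],
    [1,0,0,-0.09,0],
    [1,0,0,-0.09,0],
    [1,0,0,-0.04,0],
  ],
)

```text
time: 9.55
tool_pos: [405.9, -232.4, 231.4]
tcp_rot: [-3.137, -0.005, -1.498]
contact_force: [0.0, -0.1, -0.5]
grip_width: 91.9
finger_force: 0.0
```

Run:
```python
from h import *
go(447,-60,230,-15)
p,d=bot.capture("top"); cv2.imwrite("pics/top1.png",p[...,::-1]); c=cam("top")
img,cw=snap("w4")
for z in (33,):
  k=blob(img,(20,120,60),(33,255,255),(200,200,440,480)) if 1 else 0
cv2.imwrite("pics/c4.png",np.hstack([img[...,::-1],cv2.resize(p[250:340,400:530,::-1],(260,180)).copy() if 0 else cv2.copyMakeBorder(p[250:340,400:530,::-1],0,390,0,0,0)]))
```

```text
pose [ 405.9 -232.4  231.4] yaw -85.85 shares [-0.338  -0.107   0.0028] mm 177.2 turn -0.7872 t 9.55
```

View pics/c4.png

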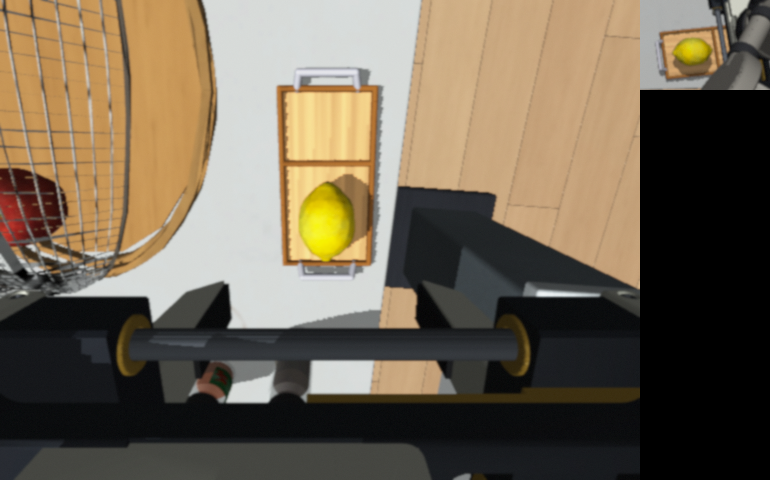

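Run:
```python
from h import *
import pickle
img=cv2.imread("pics/w4.png")[...,::-1].copy(); c=cam("w",pickle.load(open("pics/w4.pkl","rb"))); ct=cam("top")
top=cv2.imread("pics/top1.png")[...,::-1].copy()
a=blob(img,(23,170,80),(35,255,255),(290,170,365,270)); b=blob(top,(23,170,80),(35,255,255),(425,270,515,335))
print(cen(a),cen(b),tri(c,cen(a),ct,cen(b)))
for n,k,cc in(("w",a,c),("t",b,ct)):print(n,cv2.fitEllipse(np.array([plane(cc,u,33)[:2] for u in k.reshape(-1,2)],np.float32)))
print(tray(img,c,(270,80,385,270)))
go(447,-20,230,-15)
```

```text
[326.47178675 221.43246239] [452.11968757 301.47691247] (array([ 404.96735211, -230.26335792,   32.82164329]), np.float64(0.926372530668604))
w ((404.4284973144531, -229.14450073242188), (55.19013595581055, 77.63296508789062), 4.054407119750977)
t ((405.493896484375, -230.10594177246094), (52.176326751708984, 74.55509948730469), 4.556981086730957)
[array([ 406.83, -267.48]), array([ 99.59, 187.3 ]), np.float64(4.2)]
pose [ 406.1 -232.5  230.4] yaw -85.85 shares [-0.418  -0.1124  0.0008] mm 216.4 turn -0.7872 t 9.65
```

>>> step_arm(
  deltas=[
    [1,-0.06,-0.016,0,0],
    [1,-0.07,-0.019,0,0],
    [1,-0.07,-0.019,0,0],
    [1,-0.07,-0.019,0,0],
    [1,-0.07,-0.019,0,0],
    [1,-0.07,-0.019,0,0],
    [1,0,0,0,-0.09],
    [1,0,0,0,-0.09],
  ],
)

```text
time: 10.45
tool_pos: [444.7, -21.7, 225.7]
tcp_rot: [3.139, 0.001, -1.207]
contact_force: [0.1, -0.2, -0.4]
grip_width: 91.8
finger_force: 0.0
```

>>> step_arm(
  deltas=[
    [1,0,0,0,-0.09],
    [1,0,0,0,-0.09],
    [1,0,0,0,-0.09],
    [1,0,0,0,-0.09],
    [1,0,0,0,-0.09],
    [1,0,0,0,-0.09],
    [1,0,0,0,-0.09],
    [1,0,0,0,-0.09],
  ],
)

```text
time: 11.25
tool_pos: [444.6, -22.9, 225.7]
tcp_rot: [-3.141, 0.003, -0.079]
contact_force: [0.5, 0.6, -0.4]
grip_width: 91.4
finger_force: 0.0
```

>>> step_arm(
  deltas=[
    [1,0,0,0,-0.055],
    [1,0,0,0,0],
  ],
)

```text
time: 11.45
tool_pos: [444.7, -22.9, 225.8]
tcp_rot: [-3.141, 0.003, 0.002]
contact_force: [0.0, -0.6, -0.0]
grip_width: 91.8
finger_force: 0.0
```

Run:
```python
from h import *
img,c=snap("w5"); print(-c[1].T@c[2],np.round(proj(c,(526.7,-17.5,79))),np.round(proj(c,(427,-70,135))))
go(526.7,-17.5,150,0)
```

```text
[522.66593331 -22.77525435 372.91530856] [316. 132.] [388. 274.]
pose [444.8 -23.  226. ] yaw -0.02 shares [ 0.1638 -0.011   0.1521] mm 111.9 turn -0.0003 t 11.5
```

View pics/w5.png

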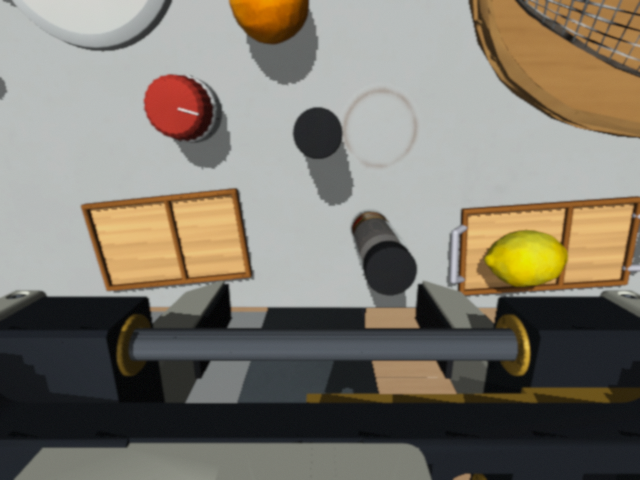

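The camera is right over the short jar, with its lid circle at (318,133). The tall jar lid is at (389,267).

Run:
```python
from h import *
import pickle
I={n:(cv2.imread(f"pics/{n}.png")[...,::-1].copy(),cam("w",pickle.load(open(f"pics/{n}.pkl","rb")))) for n in("w2","w5","w1")}
def lid(n,box,z):
    img,c=I[n]; k=blob(img,(0,0,0),(180,255,60),box); (x,y),r=cv2.minEnclosingCircle(np.array([plane(c,u,z)[:2] for u in cv2.convexHull(k).reshape(-1,2)],np.float32))
    print(n,"cen",np.round(cen(k),1),"circle",round(x,1),round(y,1),"d",round(2*r,1)); return cen(k),c
u5,c5=lid("w5",(288,100,346,160),79)
u2,c2=lid("w2",(500,50,570,115),79)
print("tri",tri(c5,u5,c2,u2))
t5,_=lid("w5",(355,240,420,294),135); t1,c1=lid("w1",(135,125,198,186),135)
print("tri tall",tri(c5,t5,c1,t1))
p=plane(c5,u5,79); go(p[0],p[1],150,0)
```

```text
w5 cen [317.6 133.2] circle 525.1 -18.7 d 38.7
w2 cen [534.   83.5] circle 526.1 -13.4 d 46.0
tri (array([525.56952503, -18.34717321,  70.51937228]), np.float64(0.15303665177299935))
w5 cen [388.8 267.4] circle 431.6 -70.6 d 42.6
w1 cen [168.2 156.7] circle 429.8 -76.3 d 42.5
tri tall (array([429.15133372, -72.30455124, 126.52064862]), np.float64(0.20814278030149796))
pose [444.8 -23.  226. ] yaw -0.02 shares [ 0.1613 -0.0091  0.1521] mm 110.9 turn -0.0003 t 11.5
```

>>> step_arm(
  deltas=[
    [1,0.04,-0.0022,0.02,0],
    [1,0.04,-0.0022,0.04,0],
    [1,0.04,-0.0022,0.04,0],
    [1,0.04,-0.0022,0.04,0],
    [1,0,0,0.06,0],
    [1,0,0,0.06,0],
    [1,0,0,0.05,0],
    [1,0,0,0,0],
  ],
)

```text
time: 12.3
tool_pos: [522.6, -18.1, 68.6]
tcp_rot: [-3.14, 0.008, -0.001]
contact_force: [-0.5, 0.6, 0.1]
grip_width: 91.7
finger_force: 0.0
```

>>> step_arm(
  deltas=[
    [1,0,0,0,0],
  ],
)

```text
time: 12.4
tool_pos: [525.2, -18.5, 72.1]
tcp_rot: [-3.141, 0.001, 0.0]
contact_force: [0.5, -0.8, 0.5]
grip_width: 92.2
finger_force: 0.0
```

Run:
```python
from h import *
go(525.2,-18.6,47,0)
```

```text
pose [525.2 -18.5  72.1] yaw 0.02 shares [0.     0.0001 0.0502] mm 25.1 turn 0.0002 t 12.4
```

>>> step_arm(
  deltas=[
    [1,0,0,0.03,0],
    [1,0,0,0.02,0],
    [1,0,0,0,0],
    [0,0,0,0,0],
    [0,0,0,0,0],
    [0,0,0,0,0],
    [0,0,0,0,0],
    [0,0,0,0,0],
  ],
)

```text
time: 13.2
tool_pos: [525.4, -18.6, 47.4]
tcp_rot: [3.141, -0.0, 0.002]
contact_force: [-1.0, -0.7, 0.1]
grip_width: 56.3
finger_force: 0.0
```

>>> step_arm(
  deltas=[
    [0,0,0,0,0],
    [0,0,0,0,0],
    [0,0,0,0,0],
  ],
)

```text
time: 13.5
tool_pos: [525.4, -18.5, 47.2]
tcp_rot: [3.142, -0.0, 0.002]
contact_force: [-0.0, 0.1, -0.5]
grip_width: 42.7
finger_force: 30.0
```

>>> step_arm(
  deltas=[
    [0,0,0,-0.04,0],
    [0,0,0,-0.08,0],
    [0,0,0,-0.09,0],
    [0,0,0,-0.08,0],
    [0,-0.03,0,-0.046,0],
    [0,-0.07,0,0,0],
    [0,-0.07,0,0,0],
    [0,-0.058,0,0,0],
  ],
)

```text
time: 14.3
tool_pos: [409.3, -18.5, 215.0]
tcp_rot: [-3.142, 0.001, 0.002]
contact_force: [0.2, 0.2, -1.6]
grip_width: 42.6
finger_force: 30.0
```

>>> step_arm(
  deltas=[
    [0,0,0.05,0,0],
    [0,0,0.08,0,0],
    [0,0,0.08,0,0],
    [0,0,0.08,0,0],
    [0,0,0.08,0,0],
    [0,0,0.08,0,0],
    [0,0,0.08,0,0],
    [0,0,0.076,0,0],
  ],
)

```text
time: 15.1
tool_pos: [411.3, -323.4, 214.9]
tcp_rot: [-3.141, 0.0, 0.001]
contact_force: [0.6, 0.2, -0.9]
grip_width: 42.4
finger_force: 30.0
```

>>> step_arm(
  deltas=[
    [0,0,0,0,0.07],
    [0,0,0,0,0.09],
    [0,0,0,0,0.09],
    [0,0,0,0,0.09],
    [0,0,0,0,0.09],
    [0,0,0,0,0.09],
    [0,0,0,0,0.09],
    [0,0,0,0,0.09],
  ],
)

```text
time: 15.9
tool_pos: [411.6, -321.5, 214.8]
tcp_rot: [3.141, 0.001, -1.104]
contact_force: [0.5, 0.1, -1.1]
grip_width: 42.8
finger_force: 30.0
```

>>> step_arm(
  deltas=[
    [0,0,0,0,0.09],
    [0,0,0,0,0.09],
    [0,0,0,0,0.073],
    [0,0,0,0,0],
  ],
)

```text
time: 16.3
tool_pos: [411.6, -321.5, 214.9]
tcp_rot: [3.141, 0.001, -1.496]
contact_force: [0.1, 1.1, -2.0]
grip_width: 42.5
finger_force: 30.0
```

Run:
```python
from h import *
go(411.5,-321.9,51.3,-85.8)
```

```text
pose [ 411.6 -321.5  214.9] yaw -85.73 shares [7.000e-04 3.000e-04 3.271e-01] mm 163.6 turn 0.0008 t 16.3
```

>>> step_arm(
  deltas=[
    [0,0,0,0.04,0],
    [0,0,0,0.08,0],
    [0,0,0,0.08,0],
    [0,0,0,0.06,0],
    [0,0,0,0.035,0],
    [0,0,0,0.015,0],
    [0,0,0,0,0],
    [0,0,0,0,0],
  ],
)

```text
time: 17.1
tool_pos: [412.3, -322.2, 61.1]
tcp_rot: [-3.141, -0.001, -1.494]
contact_force: [0.6, -0.7, -2.1]
grip_width: 42.9
finger_force: 30.0
```

Run:
```python
from h import *
go(411.5,-321.9,51.3,-85.8)
```

```text
pose [ 412.3 -322.2   61.1] yaw -85.61 shares [-0.0008  0.0016  0.0195] mm 9.8 turn 0.0021 t 17.1
```

>>> step_arm(
  deltas=[
    [0,-0.0008,0.0016,0.008,0],
    [0,0,0,0.006,0],
    [0,0,0,0.004,0],
    [0,0,0,0.002,0],
    [0,0,0,0,0],
  ],
)

```text
time: 17.6
tool_pos: [411.1, -321.5, 51.2]
tcp_rot: [-3.141, -0.001, -1.495]
contact_force: [-2.4, 2.1, 6.7]
grip_width: 43.0
finger_force: 30.0
```

>>> step_arm(
  deltas=[
    [0.55,0,0,0,0],
    [0.6,0,0,0,0],
    [0.7,0,0,0,0],
    [0.85,0,0,0,0],
    [0.85,0,0,0,0],
    [0.85,0,0,-0.02,0],
    [0.85,0,0,-0.06,0],
    [0.85,0,0,-0.09,0],
  ],
)

```text
time: 18.4
tool_pos: [409.9, -320.3, 134.8]
tcp_rot: [3.138, 0.004, -1.495]
contact_force: [0.3, -0.8, 0.1]
grip_width: 77.7
finger_force: 0.0
```

>>> step_arm(
  deltas=[
    [1,0,0,-0.09,0],
    [1,-0.02,0,-0.08,0],
    [1,-0.07,0,0,0],
    [1,-0.08,0,0,0],
    [1,-0.06,0,0,0],
    [1,0,0,0,0],
  ],
)

```text
time: 19.0
tool_pos: [401.7, -203.6, 221.2]
tcp_rot: [-3.141, 0.001, -1.492]
contact_force: [0.2, 0.4, 0.3]
grip_width: 91.9
finger_force: 0.0
```

Run:
```python
from h import *
img,c=snap("w6"); p,d=bot.capture("top"); cv2.imwrite("pics/top2.png",p[...,::-1])
go(465,109,215,0)
```

```text
pose [ 402.6 -206.7  221.1] yaw -85.6 shares [-0.6199 -0.1729  0.0122] mm 321.8 turn -0.9511 t 19.1
```

View pics/w6.png

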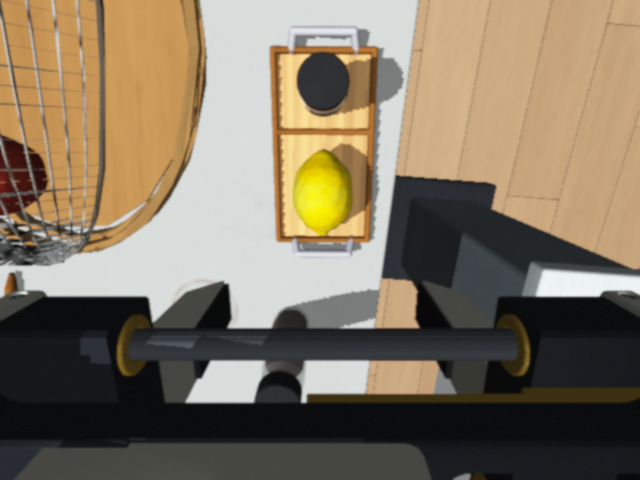

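The short jar stands in the narrow bay with its lid at (323,80), and the lemon is at (322,192).

Run:
```python
from h import *
import pickle
c=cam("w",pickle.load(open("pics/w6.pkl","rb"))); img=cv2.imread("pics/w6.png")[...,::-1].copy()
k=blob(img,(0,0,0),(180,255,60),(290,48,358,115)); h=cv2.convexHull(k).reshape(-1,2)
for z in (70,83): print(z,cv2.minEnclosingCircle(np.array([plane(c,u,z)[:2] for u in h],np.float32)))
print(tray(img,c,(265,44,385,245)))
top=cv2.imread("pics/top2.png")[...,::-1].copy(); ct=cam("top"); b=blob(top,(0,0,0),(180,255,75),(480,280,515,315)); print(cen(k),cen(b),tri(c,cen(k),ct,cen(b)))
```

```text
70 ((411.3973388671875, -322.7497863769531), 20.665464401245117)
83 ((411.24163818359375, -320.92852783203125), 19.765047073364258)
[array([ 406.85, -267.61]), array([ 99.56, 187.11]), np.float64(4.2)]
[322.98500231  81.03053376] [500.97267337 300.02062387] (array([ 408.5365422 , -328.62405909,   35.0495932 ]), np.float64(6.576018619089532))
```

>>> step_arm(
  deltas=[
    [1,-0.05,-0.014,0,0],
    [1,-0.08,-0.022,0,0],
    [1,-0.08,-0.022,0,0],
    [1,-0.08,-0.022,0,0],
    [1,-0.08,-0.022,0,0],
    [1,-0.08,-0.022,0,0],
    [1,-0.08,-0.022,0,0],
    [1,-0.08,-0.022,0,0],
  ],
)

```text
time: 19.9
tool_pos: [464.4, 100.6, 220.4]
tcp_rot: [-3.141, 0.005, -1.489]
contact_force: [0.5, -1.0, 0.4]
grip_width: 91.8
finger_force: 0.0
```

>>> step_arm(
  deltas=[
    [1,0,0,0,-0.09],
    [1,0,0,0,-0.09],
    [1,0,0,0,-0.09],
    [1,0,0,0,-0.09],
    [1,0,0,0,-0.09],
    [1,0,0,0,-0.09],
    [1,0,0,0,-0.09],
    [1,0,0,0,-0.09],
  ],
)

```text
time: 20.7
tool_pos: [464.4, 98.5, 220.2]
tcp_rot: [-3.137, 0.002, -0.354]
contact_force: [0.5, 0.2, 0.4]
grip_width: 92.0
finger_force: 0.0
```

>>> step_arm(
  deltas=[
    [1,0,0,0,-0.09],
    [1,0,0,0,-0.09],
    [1,0,0,0,-0.05],
    [1,0,0,0,0],
  ],
)

```text
time: 21.1
tool_pos: [464.2, 98.7, 220.2]
tcp_rot: [-3.136, -0.0, 0.002]
contact_force: [-0.3, -0.2, 0.3]
grip_width: 91.9
finger_force: 0.0
```

Run:
```python
from h import *
import pickle
img,c=snap("w7"); u=proj(c,(548,109,45)).astype(int); print(u)
k=blob(img,(0,120,60),(12,255,255),(u[0]-45,u[1]-45,u[0]+45,u[1]+45)); h=cv2.convexHull(k).reshape(-1,2)
c2=cam("w",pickle.load(open("pics/w2.pkl","rb"))); i2=cv2.imread("pics/w2.png")[...,::-1].copy(); a=blob(i2,(0,120,60),(12,255,255),(335,75,410,150))
print("tri",tri(c,cen(k),c2,cen(a)))
for z in(40,51): print(z,cv2.minEnclosingCircle(np.array([plane(c,q,z)[:2] for q in h],np.float32)))
go(548,109,120,0)
```

```text
[312 130]
tri (array([548.33071929, 108.13293299,  32.06657747]), np.float64(0.09863478558475641))
40 ((547.265625, 107.87216186523438), 26.606592178344727)
51 ((547.0819702148438, 107.54313659667969), 25.712928771972656)
pose [464.1  98.8 220.2] yaw -0.03 shares [ 0.1679 -0.0205  0.2004] mm 131.1 turn -0.0004 t 21.15
```

View pics/w7.png

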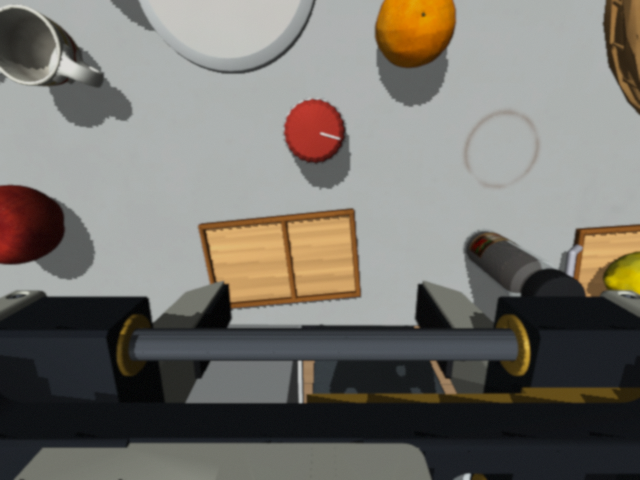

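The timer dial is at (315,131), and the short jar measured at (411,−321), which is centred. I'll check the timer's side profile before choosing the grip height.

Run:
```python
from h import *
for n,(u0,v0) in(("top",(286,240)),("scene",(335,275))):
    K,R,t=cam(n); d=np.load(f"pics/{n}0_d.npy"); im=cv2.imread(f"pics/{n}0.png")[...,::-1]
    v,u=np.mgrid[v0-28:v0+28,u0-28:u0+28]; Z=d[v,u]; X=np.stack([(u-K[0,2])*Z/K[0,0],(v-K[1,2])*Z/K[0,0],Z],-1).reshape(-1,3); col=im[v,u].reshape(-1,3)
    W=(X-t)@R; r=np.hypot(W[:,0]-547.5,W[:,1]-108); ok=(Z.ravel()>0)&(r<36)
    for lo in range(4,60,6):
        s=ok&(W[:,2]>lo)&(W[:,2]<=lo+6)
        if s.sum()>2: print(n,lo,s.sum(),"r90",np.percentile(r[s],[50,90]).round(1),col[s].mean(0).round())
go(547.5,107.9,27,0)
```

```text
top 4 19 r90 [29.9 34. ] [91. 92. 92.]
top 10 20 r90 [29.2 29.7] [87. 86. 86.]
top 16 47 r90 [28.8 30.1] [95. 91. 91.]
top 22 30 r90 [27.9 29.4] [91. 82. 81.]
top 28 30 r90 [26.8 28.1] [79. 62. 61.]
top 34 28 r90 [26.2 27.5] [78. 49. 47.]
top 40 71 r90 [25.1 26.3] [107.  51.  46.]
top 46 400 r90 [17.6 23.5] [154.  62.  53.]
top 52 23 r90 [12.  19.9] [161.  66.  56.]
scene 4 46 r90 [31.  33.9] [129. 128. 125.]
scene 10 38 r90 [30.9 31.9] [128. 127. 124.]
scene 16 61 r90 [29.9 31.6] [150. 148. 146.]
scene 22 50 r90 [29.1 30.6] [142. 129. 124.]
scene 28 49 r90 [28.5 29.8] [112.  82.  78.]
scene 34 49 r90 [27.9 29. ] [109.  72.  67.]
scene 40 107 r90 [25.3 27.6] [132.  75.  68.]
scene 46 395 r90 [17.8 24. ] [149.  77.  69.]
scene 52 40 r90 [12.7 21.7] [152.  77.  69.]
pose [464.1  98.8 220.2] yaw -0.03 shares [ 0.1669 -0.0183  0.3864] mm 210.6 turn -0.0004 t 21.15
```

>>> step_arm(
  deltas=[
    [1,0.0417,-0.0046,0.03,0],
    [1,0.0417,-0.0046,0.05,0],
    [1,0.0417,-0.0046,0.05,0],
    [1,0.0417,-0.0046,0.05,0],
    [1,0,0,0.07,0],
    [1,0,0,0.06,0],
    [1,0,0,0.04,0],
    [1,0,0,0,0],
  ],
)

```text
time: 21.95
tool_pos: [545.0, 109.3, 42.3]
tcp_rot: [-3.136, 0.006, -0.0]
contact_force: [-0.2, 0.3, 0.3]
grip_width: 91.8
finger_force: 0.0
```

>>> step_arm(
  deltas=[
    [1,0,0,0,0],
  ],
)

```text
time: 22.05
tool_pos: [547.2, 109.6, 45.5]
tcp_rot: [-3.136, 0.0, 0.001]
contact_force: [0.3, -0.5, 1.1]
grip_width: 91.6
finger_force: 0.0
```

Run:
```python
from h import *
go(547.5,107.9,24,0)
```

```text
pose [547.2 109.6  45.5] yaw 0.04 shares [0.0007 0.0034 0.0429] mm 21.5 turn 0.0005 t 22.05
```

>>> step_arm(
  deltas=[
    [1,0.0007,0.0034,0.025,0],
    [1,0,0,0.018,0],
    [1,0,0,0,0],
    [0,0,0,0,0],
    [0,0,0,0,0],
    [0,0,0,0,0],
    [0,0,0,0,0],
    [0,0,0,0,0],
  ],
)

```text
time: 22.85
tool_pos: [547.1, 108.4, 23.9]
tcp_rot: [-3.136, -0.0, 0.002]
contact_force: [-0.8, 0.4, -0.4]
grip_width: 57.3
finger_force: 30.0
```

>>> step_arm(
  deltas=[
    [0,0,0,0,0],
    [0,0,0,0,0],
  ],
)

```text
time: 23.05
tool_pos: [547.1, 108.4, 23.9]
tcp_rot: [-3.136, -0.0, 0.002]
contact_force: [-0.5, -0.6, 3.0]
grip_width: 57.4
finger_force: 30.0
```

>>> step_arm(
  deltas=[
    [0,0,0,-0.03,0],
    [0,0,0,-0.06,0],
    [0,0,0,-0.06,0],
    [0,0,0,-0.03,0],
    [0,0,0,0,0],
  ],
)

```text
time: 23.55
tool_pos: [548.3, 107.9, 115.9]
tcp_rot: [-3.136, -0.004, 0.002]
contact_force: [0.2, 1.6, -0.9]
grip_width: 57.2
finger_force: 29.9
```

Run:
```python
from h import *
go(410.3,181.0,60,5.9)
```

```text
pose [548.3 107.9 115.9] yaw 0.14 shares [-0.2757 -0.1468  0.1117] mm 165.8 turn -0.064 t 23.55
```

>>> step_arm(
  deltas=[
    [0,-0.045,-0.0245,0,0],
    [0,-0.06,-0.032,0,0],
    [0,-0.06,-0.032,0,0],
    [0,-0.06,-0.032,0,0],
    [0,-0.0507,-0.0263,0,-0.064],
    [0,0,0,0.04,0],
    [0,0,0,0.05,0],
    [0,0,0,0.04,0],
  ],
)

```text
time: 24.35
tool_pos: [407.7, 181.3, 47.3]
tcp_rot: [-3.136, 0.001, 0.104]
contact_force: [-1.1, -0.3, -1.1]
grip_width: 57.7
finger_force: 29.9
```

>>> step_arm(
  deltas=[
    [0,0,0,0.01,0],
    [0,0,0,0,0],
    [0,0,0,0,0],
  ],
)

```text
time: 24.65
tool_pos: [409.2, 181.3, 44.4]
tcp_rot: [-3.136, -0.001, 0.103]
contact_force: [-0.5, 0.4, -0.8]
grip_width: 57.2
finger_force: 29.9
```

Run:
```python
from h import *
go(410.3,181.0,28,5.9); img,c=snap("w8"); print(proj(c,(410.3,181,50)))
```

```text
pose [409.2 181.3  44.4] yaw 5.89 shares [0.0021 0.0009 0.0327] mm 16.4 turn -0.0001 t 24.65
[323.87111433 315.59818875]
```

View pics/w8.png

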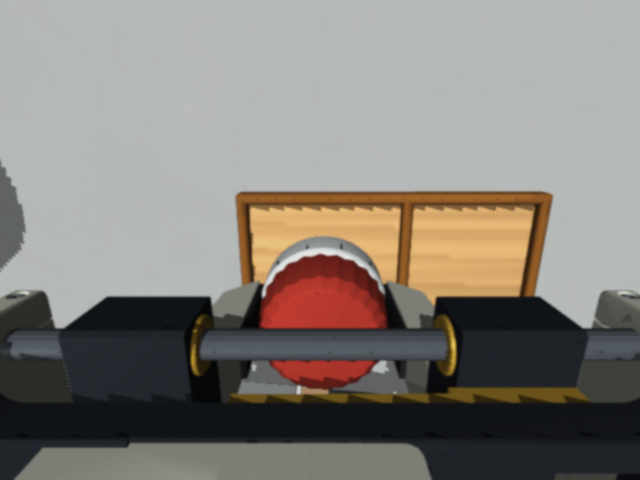

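The timer is held upright over the wider bay. Its dial centre column is at 323, between bay walls at 250 and 402. I'll lower it.

>>> step_arm(
  deltas=[
    [0,0.0021,0.0009,0.014,0],
    [0,0,0,0.01,0],
    [0,0,0,0.005,0],
    [0,0,0,0.0025,0],
    [0,0,0,0.001,0],
    [0,0,0,0,0],
  ],
)

```text
time: 25.3
tool_pos: [410.1, 181.1, 27.9]
tcp_rot: [-3.136, -0.0, 0.103]
contact_force: [0.0, -0.1, -0.9]
grip_width: 57.3
finger_force: 29.9
```

>>> step_arm(
  deltas=[
    [0,0,0,0.001,0],
    [0,0,0,0.001,0],
    [0,0,0,0,0],
  ],
)

```text
time: 25.6
tool_pos: [410.2, 181.1, 27.8]
tcp_rot: [-3.136, -0.001, 0.103]
contact_force: [-3.1, -0.1, 11.1]
grip_width: 57.8
finger_force: 30.3
```

Contact at 11 N. I'll release.

>>> step_arm(
  deltas=[
    [0,0,0,-0.001,0],
    [0.7,0,0,0,0],
    [0.75,0,0,0,0],
    [0.85,0,0,0,0],
    [0.9,0,0,0,0],
    [0.9,0,0,-0.02,0],
    [0.9,0,0,-0.06,0],
    [1,0,0,-0.09,0],
  ],
)

```text
time: 26.4
tool_pos: [408.6, 180.2, 112.3]
tcp_rot: [-3.137, 0.005, 0.103]
contact_force: [1.5, -1.0, -0.2]
grip_width: 87.4
finger_force: 0.0
```

>>> step_arm(
  deltas=[
    [1,0,0,-0.09,0],
    [1,0,0,-0.09,0],
    [1,0,0,-0.07,0],
    [1,0,0,0,0],
  ],
)

```text
time: 26.8
tool_pos: [412.3, 180.5, 242.9]
tcp_rot: [-3.135, -0.011, 0.103]
contact_force: [-0.1, 0.2, -1.1]
grip_width: 91.7
finger_force: 0.0
```

Run:
```python
from h import *
go(360,-75,238,0)
```

```text
pose [412.3 180.5 242.9] yaw 5.91 shares [-0.1566  0.4975  0.0098] mm 260.8 turn 0.0656 t 26.8
```

>>> step_arm(
  deltas=[
    [1,-0.0226,0.0825,0,0],
    [1,-0.0226,0.0825,0,0],
    [1,-0.0226,0.0825,0,0],
    [1,-0.0226,0.0825,0,0],
    [1,-0.0226,0.0825,0,0],
    [1,-0.0226,0.0825,0,0],
    [1,0,0,0,0],
    [1,0,0,0,0],
  ],
)

```text
time: 27.6
tool_pos: [367.5, -73.8, 235.7]
tcp_rot: [-3.135, 0.0, 0.1]
contact_force: [0.0, -1.0, 0.2]
grip_width: 91.7
finger_force: 0.0
```

Run:
```python
from h import *
img,c=snap("w9"); print(-c[1].T@c[2],np.round(proj(c,(429.5,-72.5,135))))
u=proj(c,(429.5,-72.5,135)).astype(int)
k=blob(img,(0,0,0),(180,255,60),(max(u[0]-50,0),u[1]-50,u[0]+50,u[1]+50)); h=cv2.convexHull(k).reshape(-1,2)
print(cen(k)); 
for z in(125,135): print(z,cv2.minEnclosingCircle(np.array([plane(c,q,z)[:2] for q in h],np.float32)))
t=blob(img,(0,120,60),(12,255,255),(0,0,300,300)); print("timer",cen(t),cv2.minEnclosingCircle(np.array([plane(c,q,50)[:2] for q in cv2.convexHull(t).reshape(-1,2)],np.float32)))
go(429.5,-72.5,170)
```

```text
[444.89592671 -66.89760051 382.98484922] [331. 162.]
[330.80513419 162.26277713]
125 ((428.0778503417969, -72.77722930908203), 19.157983779907227)
135 ((428.7297058105469, -72.54923248291016), 18.415361404418945)
timer [ 56.79299517 145.35211353] ((413.2371826171875, 174.14175415039062), 31.791109085083008)
pose [367.7 -72.9 235.8] yaw 5.84 shares [0.123  0.0118 0.1316] mm 90.2 turn 0 t 27.65
```

View pics/w9.png

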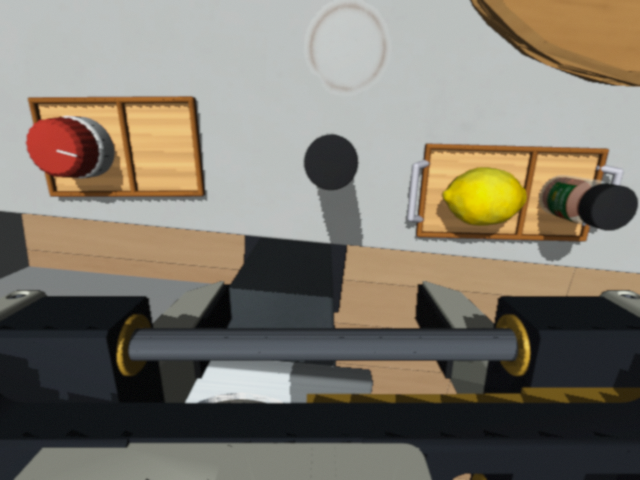

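The tall jar lid is at (331,162). Timer, lemon and short jar all stand in their bays.

>>> step_arm(
  deltas=[
    [1,0.0405,0.004,0.01,0],
    [1,0.0405,0.004,0.01,0],
    [1,0.0405,0.004,0.02,0],
    [1,0,0,0.06,0],
    [1,0,0,0.06,0],
    [1,0,0,0.06,0],
    [1,0,0,0.03,0],
    [1,0,0,0,0],
  ],
)

```text
time: 28.45
tool_pos: [427.8, -70.0, 109.1]
tcp_rot: [-3.134, 0.004, 0.106]
contact_force: [-0.2, 0.2, -0.2]
grip_width: 92.1
finger_force: 0.0
```

>>> step_arm(
  deltas=[
    [1,0,0,0,0],
  ],
)

```text
time: 28.55
tool_pos: [429.4, -71.1, 111.3]
tcp_rot: [-3.136, -0.0, 0.105]
contact_force: [1.1, 0.1, -0.8]
grip_width: 91.3
finger_force: 0.0
```

Run:
```python
from h import *
go(428.7,-72.5,92)
```

```text
pose [429.4 -71.1 111.3] yaw 6.02 shares [-0.0017  0.0027  0.0385] mm 19.3 turn 0 t 28.55
```

>>> step_arm(
  deltas=[
    [1,-0.0017,0.0027,0.02,0],
    [1,0,0,0.018,0],
    [1,0,0,0,0],
    [0,0,0,0,0],
    [0,0,0,0,0],
    [0,0,0,0,0],
    [0,0,0,0,0],
    [0,0,0,0,0],
  ],
)

```text
time: 29.35
tool_pos: [428.4, -73.6, 92.1]
tcp_rot: [-3.136, -0.001, 0.103]
contact_force: [0.0, 0.3, 0.2]
grip_width: 56.5
finger_force: 0.0
```

>>> step_arm(
  deltas=[
    [0,0,0,0,0],
    [0,0,0,0,0],
    [0,0,0,0,0],
    [0,0,0,0,0],
  ],
)

```text
time: 29.75
tool_pos: [428.4, -73.6, 92.0]
tcp_rot: [-3.136, -0.0, 0.103]
contact_force: [0.4, -0.1, 0.5]
grip_width: 40.6
finger_force: 30.0
```

>>> step_arm(
  deltas=[
    [0,0,0,-0.03,0],
    [0,0,0,-0.06,0],
    [0,0,0,-0.04,0],
    [0,0.002,-0.03,0,0],
    [0,0.003,-0.06,0,0],
    [0,0.003,-0.07,0,0],
    [0,0.003,-0.07,0,0],
    [0,0.003,-0.06,0,0],
  ],
)

```text
time: 30.55
tool_pos: [419.9, 72.5, 157.7]
tcp_rot: [-3.136, 0.0, 0.103]
contact_force: [0.1, -0.2, -0.7]
grip_width: 40.6
finger_force: 30.0
```

>>> step_arm(
  deltas=[
    [0,0.002,-0.04,0,0],
    [0,0,-0.02,0,0],
    [0,0,0,0.03,0],
    [0,0,0,0.05,0],
    [0,0,0,0.02,0],
    [0,0,0,0,0],
    [0,0,0,0,0],
  ],
)

```text
time: 31.25
tool_pos: [418.7, 100.9, 108.3]
tcp_rot: [-3.136, -0.001, 0.102]
contact_force: [-0.5, 0.8, -0.4]
grip_width: 40.5
finger_force: 30.0
```

Run:
```python
from h import *
go(418.5,101.2,96,5.9)
```

```text
pose [418.7 100.9 108.3] yaw 5.87 shares [-0.0004 -0.0006  0.0246] mm 12.3 turn -0.0003 t 31.25
```

>>> step_arm(
  deltas=[
    [0,0,0,0.012,0],
    [0,0,0,0.007,0],
    [0,0,0,0.003,0],
    [0,0,0,0.0015,0],
    [0,0,0,0,0],
    [0,0,0,0,0],
  ],
)

```text
time: 31.85
tool_pos: [418.4, 101.3, 96.3]
tcp_rot: [-3.136, -0.001, 0.103]
contact_force: [1.2, 0.1, -1.4]
grip_width: 40.8
finger_force: 30.0
```

>>> step_arm(
  deltas=[
    [0,0,0,0.001,0],
    [0,0,0,0,0],
  ],
)

```text
time: 32.05
tool_pos: [418.6, 101.3, 95.9]
tcp_rot: [-3.136, -0.001, 0.103]
contact_force: [-0.6, 0.6, 1.2]
grip_width: 40.5
finger_force: 30.0
```

>>> step_arm(
  deltas=[
    [0,0,0,0.0008,0],
    [0,0,0,0,0],
  ],
)

```text
time: 32.25
tool_pos: [418.6, 101.4, 95.9]
tcp_rot: [-3.136, -0.001, 0.103]
contact_force: [-1.4, 1.0, 7.2]
grip_width: 40.5
finger_force: 30.0
```

Seated at 7 N. I'll release, rise and back off.

>>> step_arm(
  deltas=[
    [0.5,0,0,0,0],
    [0.55,0,0,0,0],
    [0.65,0,0,0,0],
    [0.8,0,0,0,0],
    [0.95,0,0,0,0],
    [1,0,0,0,0],
    [1,0,0,-0.03,0],
    [1,0,0,-0.07,0],
  ],
)

```text
time: 33.05
tool_pos: [416.6, 100.9, 143.8]
tcp_rot: [-3.136, 0.006, 0.103]
contact_force: [0.8, 0.3, -0.6]
grip_width: 90.7
finger_force: 0.0
```

>>> step_arm(
  deltas=[
    [1,0,0,-0.09,0],
    [1,0,0,-0.07,0],
    [1,0,0.05,0,0],
    [1,0,0.08,0,0],
    [1,0,0.08,0,0],
    [1,0,0.06,0,0],
    [1,0,0,0,0],
    [1,0,0,0,0],
  ],
)

```text
time: 33.85
tool_pos: [432.1, -34.0, 224.4]
tcp_rot: [-3.135, 0.0, 0.101]
contact_force: [0.1, 0.2, 0.0]
grip_width: 91.8
finger_force: 0.0
```

Run:
```python
from h import *
T,d=bot.capture("top"); S,_=bot.capture("scene")
cv2.imwrite("pics/final.png",np.vstack([cv2.resize(T[170:345,140:540],(800,350),interpolation=2),cv2.resize(S[60:340,200:520],(286,250),interpolation=2).repeat(1,0) if 0 else cv2.copyMakeBorder(cv2.resize(S[60:340,240:460],(196,250)),0,0,0,604,0)])[...,::-1])
cv2.imwrite("pics/topF.png",T[...,::-1]);cv2.imwrite("pics/sceneF.png",S[...,::-1])
ct=cam("top");cs=cam("scene")
a=blob(T,(0,120,60),(12,255,255),(230,265,290,335)); 
print("timer",cen(a),cv2.minEnclosingCircle(np.array([plane(ct,q,50)[:2] for q in cv2.convexHull(a).reshape(-1,2)],np.float32)))
b=blob(S,(0,120,60),(12,255,255),(370,240,450,320)); print(cen(b),tri(ct,cen(a),cs,cen(b)))
a=blob(T,(0,0,0),(180,255,75),(275,260,325,325));b=blob(S,(0,0,0),(180,255,75),(370,200,440,275)); print("tall",cen(a),cen(b),tri(ct,cen(a),cs,cen(b)))
T0=cv2.imread("pics/top0.png")[...,::-1].copy()
for I in(T0,T): print("orange",cen(blob(I,(8,150,100),(20,255,255),(305,178,350,220))))
print("cup diff",np.abs(T0[190:230,155:205].astype(int)-T[190:230,155:205]).mean())
o=bot.get_obs();print(o["tool_pos"],o["time"])
```

```text
timer [251.19881306 303.73656446] ((411.6171569824219, 179.92401123046875), 26.91935157775879)
[413.87031879 284.19591458] (array([411.61200436, 182.38669558,  38.85655735]), np.float64(1.942293051714672))
tall [311.68992248 271.26270457] [399.83634373 230.13902573] (array([440.05741438,  76.35447076, 121.32117297]), np.float64(66.49123134683197))
orange [325.03454715 197.22408964]
orange [322.85605147 195.92641737]
cup diff 7.6715
[432.0098346  -32.96062414 224.4230374 ] 33.95
```

View pics/final.png

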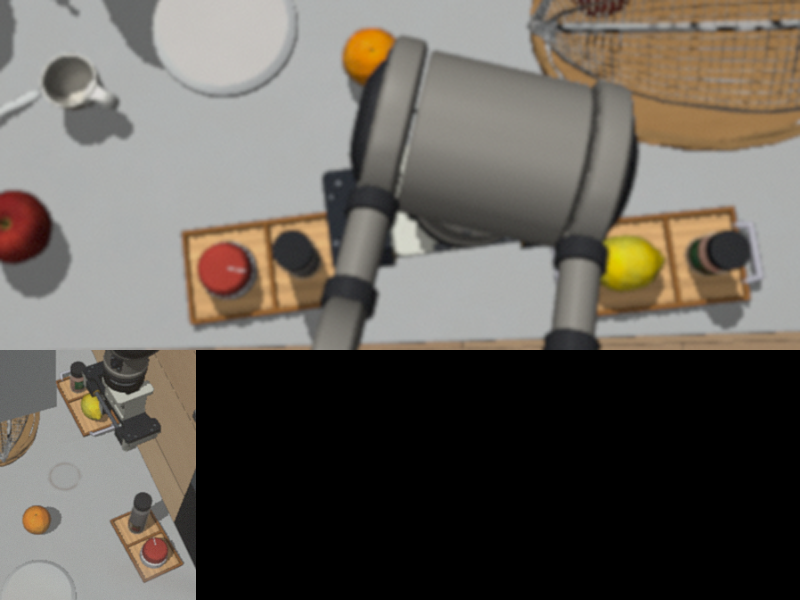

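The final view shows all four things upright in their bays: timer (227,269), tall jar (295,253), lemon (631,262), short jar (720,250). The arm is clear, and the orange and cup have not been disturbed (the arm only partly hides the orange).

```bash
python3 -c "
from plant import bot
print(bot.close_job())"
```

```text
the job is handed in; nothing more can be done
None
```

I've handed the job in at about 34 s: lemon and short jar on the handled tray, timer and tall jar on the plain tray, each set down near its bay centre, with the orange and cup left alone; the verdict was not shown.

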